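Turn the pot carousel until the square jar faces the pointer

ROBOT

A 6-joint arm with a two-finger parallel gripper is mounted at the origin on the work surface. World frame = base frame: x ahead of the robot, y to its left, z up, the work surface at z = 0. Lengths are in m, angles in rad, forces in N, time in s.
With the tool pointing down it reaches from about 0.275 to 0.725 m from the base axis. Payload 15.9 kg.
Tool frame: the origin (TCP) lies on the mounting face of the last link; the fingertips stand 173 mm ahead of it and the grasp point (between the pads) lies 155 mm ahead of it; z points along the fingers, y is the line along which they close (so a half turn about z gives the same grasp; the last joint's range is limited). The gripper opens to 85 mm and grips with 20 to 120 N. Pads are 22 mm wide; open, the fingers measure 114 mm over their backs; the gripper's body (76 mm by 85 mm) begins 54 mm behind the grasp point. The pads swing forward as they close: fully open they stand 13 mm farther back than shut.
Start: joints at [1.338, 0.213, -0.034, 1.323, 0, 1.571], TCP at [0.115, 0.486, 0.405] pointing down, gripper open.
Joint ranges: [-2.98, 2.98], [-0.74, 1.72], [-1.14, 1.35], [-2.1, 2.04], [-1.57, 1.44], [-3.14, 3.14]. Speed limits (rad/s): [1.89, 1.89, 2.39, 2.57, 3.14, 3.14].

INTERFACE

Orientations are given as [roll, pitch, yaw] about the fixed x, y, z axes, in that order (R = Rz(yaw) Ry(pitch) Rx(roll)).
In Python, from bench import readout, optics, job gives the robot as it stands.
- The arm moves only by the tool send_rows, never from a script. Its argument "increments" is a list of rows, each a list of 7 numbers: the finger opening in cm, from 0 to 8.54, then the shift along the tool's x, y, z in cm, then the turn, a rotation vector about the tool's x, y, z in degrees. A call has 1 to 20 rows; each row is the pose to reach, as a shift and turn from the pose commanded when the call began, along the tool's axes at that moment; what a row does not reach only later rows make up. A row lasts 1/12 s, in which the tool goes at most 41.7 mm and 7.16 degrees, less where a joint would pass 70% of its speed; a pose out of reach is approached as far as the arm can. A call with a gripper value outside its range is refused whole. The fingers move at their own pace and stop on an object; "newtons" is the grip in N (left out, the last holds). Time passes only in rows, so rows that repeat a pose let the fingers close. It gives the time, the measured TCP pose, the force, the opening and the grip force at its end, in the units of the state.
- readout.read_state(): the state, without advancing time (a new reading comes with each control period).
- optics.snapshot(name): name is "scene" or "top" or "wrist"; returns a dict with "image" (480x640x3 uint8, red, green, blue), "fx", "fy", "cx", "cy" (pixels), "rvec" (rotation vector, rad) and "tvec" (3), from world to camera coordinates, as OpenCV has them. Camera axes: x right, y down, z forward; pixel columns grow to the right and rows downward; lengths in m; the calibration is good to about 2 mm. A picture is of the moment at which its call begins. There is no depth.
- job.sign_off(): hands the job in; it is judged then, once.
Trained networks look in a picture, given as the dict that the camera call returned (one of the last four; its "shot" number tells which), for a name from the list of things; names that differ only in an ending like _2 or _b are one class to them, and where a whole thing is asked for, a point or a joint stands for the part that bears it (a point fixed in the world has none). Each returns a list of dicts, best first, with "conf" (0 to 1); they miss things now and then, are a little off and sometimes report something else, mostly with a low value. They report only what shows in the picture. A call takes as long as a camera call. They do not tell look-alikes from the thing itself.
- optics.look_for(picture, label): "box" ([left, top, width, height] as shares, 0 to 1, of the picture: columns of its width, rows of its height, round what is visible of it).
- optics.outline_of(picture, label): "pixels" (480x640 bool, what is visible of it) and "box" ([left, top, width, height] as shares, 0 to 1, of the picture: columns of its width, rows of its height, round what is visible of it).
The state is a dict: "time_s": time; "qpos": joint angles; "qvel": joint speeds; "effort": joint torques, N m; "eef_pos": TCP position; "ee_rot": TCP orientation; "ft_force": force on the tool from outside, world axes, zero at the start; "moment": the same for the moment, N m; "gripper_width": opening from 0.0 (shut) to 1.0 (fully open); "finger_force": force on a finger pad.
Only numpy, scipy, OpenCV 4.12 (cv2) and the standard library are available. Lean on these libraries where they do the work, as an engineer would, in place of code of your own. Each camera call takes 0.05 s, during which the arm holds its last target. There are 200 camera calls.

TASK

Turn the round pot carousel by pushing its rim (its edge or the posts on it), without flinging it round, until the tall square jar stands straight in line with the pointer on the carousel's foot. Do not touch, lift or upset the jar and the pots on it, and leave the other things on the table alone. Finish with the carousel at rest.

Things in the scene. Friction and masses are not known exactly. Their poses are not given: they have to be found in the camera images.
- carousel_base: Fixed foot of the rotating pot carousel, white plastic disc 210 mm across, 18 mm high. A flat white pointer tongue (40 mm wide, 12 mm high) runs along its -x axis and ends in a point 210 mm from the axis, 60 mm beyond the deck's edge: this is the front. Origin: on the turning axis at the work surface, z up. Place and yaw vary; the front is within about 30 degrees of the world's -x
- deck (a joint): How far the carousel's deck has turned since the start, rad, about the foot's vertical axis, growing counter-clockwise seen from above; it always starts at 0, wherever the jar is, and turns endlessly either way (value not wrapped). Dry bearing, about 0.16 N m (1 to 2 N at a post moves it); pushed slowly, it stops within a degree or two of the push ending
- deck_centre (a point): Middle of the deck's top, on the turning axis, 34 mm above the work surface; its axes turn with the deck, -x towards the jar, z up. Deck: steel disc 300 mm across, 14 mm thick, with a hub pin (20 mm across, 20 mm high) and six raised rings (75 mm across, 6 mm high) centred 83 mm from the axis, 60 degrees apart, that hold the jar and five pots
- post (a point): Top of one of six equal upright black plastic posts on the deck's rim, for pushing sideways: 12 mm thick, centred 140 mm from the axis, round tops 84 mm above the work surface, straight down to the deck at 34 mm. They stand 60 degrees apart, halfway between the rings; this one is 30 degrees counter-clockwise (from above) of the jar
- jar: The jar to bring to the front: the only tall and the only square item on the deck, a white ceramic jar 47 x 47 mm with a flat lid and a small round knob (16 mm across) on top, 70 mm tall in all, about 0.2 kg, loose in its ring on the deck at any yaw, top 104 mm above the work surface. Origin: centre of its underside, z up
- pot1: white lidded pot, one solid piece, 42 mm tall, 66 mm across at the lid and 58 mm at the foot, about 0.14 kg, loose in a ring of the deck; all five pots look the same. Origin: centre of its underside; it stands 60 degrees counter-clockwise from the jar on the deck
- pot2: white lidded pot, one solid piece, 42 mm tall, 66 mm across at the lid and 58 mm at the foot, about 0.14 kg, loose in a ring of the deck; all five pots look the same. Origin: centre of its underside; it stands 120 degrees counter-clockwise from the jar on the deck
- pot3: white lidded pot, one solid piece, 42 mm tall, 66 mm across at the lid and 58 mm at the foot, about 0.14 kg, loose in a ring of the deck; all five pots look the same. Origin: centre of its underside; it stands 180 degrees counter-clockwise from the jar on the deck
- pot4: white lidded pot, one solid piece, 42 mm tall, 66 mm across at the lid and 58 mm at the foot, about 0.14 kg, loose in a ring of the deck; all five pots look the same. Origin: centre of its underside; it stands 240 degrees counter-clockwise from the jar on the deck
- pot5: white lidded pot, one solid piece, 42 mm tall, 66 mm across at the lid and 58 mm at the foot, about 0.14 kg, loose in a ring of the deck; all five pots look the same. Origin: centre of its underside; it stands 300 degrees counter-clockwise from the jar on the deck
- spare_pot: A pot like those on the deck (42 mm tall, 66 mm across), standing loose on the table to the left of the carousel; to be left alone. Origin: centre of its underside
- bottle: Glass bottle with a white cap, 170 mm tall, 64 mm across, loose on the table at the left; to be left alone. Origin: centre of its underside
- pan: Open steel pan 200 x 150 mm, 50 mm high, loose on the table to the right; to be left alone. Origin: centre of its underside
Things that resemble listed ones, but are neither listed nor needed, are in the scene too. Leave any blue look-alike of the pot2 alone.

How it is judged:
At the end, for the whole second after the job is handed in: The jar's centre is on the pointer side of the axis and within 12 mm (about 8 degrees) either side of the pointer's centre line; jar and pots stand upright in their rings; the deck is at rest (below 0.05 rad/s); spare pot, bottle and pan are within 20 mm of where they stood (x of jar in the frame of carousel_base below -0.05 m and y of jar in the frame of carousel_base between -0.012 and 0.012 m and z of jar in the frame of carousel_base between 0.028 and 0.042 m and angle between each of jar, pot1, pot2, pot3, pot4, pot5's own z axis and vertical below 0.15 rad and horizontal distance between jar and carousel_base between 0.073 and 0.093 m and z of pot1 in the frame of carousel_base between 0.028 and 0.042 m and horizontal distance between pot1 and carousel_base between 0.073 and 0.093 m and z of pot2 in the frame of carousel_base between 0.028 and 0.042 m and horizontal distance between pot2 and carousel_base between 0.073 and 0.093 m and z of pot3 in the frame of carousel_base between 0.028 and 0.042 m and horizontal distance between pot3 and carousel_base between 0.073 and 0.093 m and z of pot4 in the frame of carousel_base between 0.028 and 0.042 m and horizontal distance between pot4 and carousel_base between 0.073 and 0.093 m and z of pot5 in the frame of carousel_base between 0.028 and 0.042 m and horizontal distance between pot5 and carousel_base between 0.073 and 0.093 m and velocity of joint deck between -0.05 and 0.05 rad/s and distance of each of spare_pot, bottle, pan from where it was at the start of the episode below 0.02 m); the robot touches nothing.
It fails at once if the robot pushed or grasped the jar or a pot on the deck (over 1.5 N) (contact force between any of jar, pot1, pot2, pot3, pot4, pot5 and the fingers above 1.5 N or contact force between any of jar, pot1, pot2, pot3, pot4, pot5 and the arm above 1.5 N).
It fails at once if an item on the deck was lifted or tipped out of its ring (z of any of jar, pot1, pot2, pot3, pot4, pot5 in the frame of carousel_base above 0.046 m or angle between any of jar, pot1, pot2, pot3, pot4, pot5's own z axis and vertical above 0.3 rad).
It fails at once if the spare pot, the bottle or the pan was moved by more than 20 mm (distance of any of spare_pot, bottle, pan from where it was at the start of the episode above 0.02 m).
It fails at once if the deck was whirled round (over 4 rad/s) (velocity of joint deck above 4 rad/s or velocity of joint deck below -4 rad/s).
It also fails if it takes over 64 s, if anything falls off the work surface, if the arm or the gripper's body presses on something with over 40 N, if the wrist force passes 120 N, or if a joint passes its speed limit or range.

## Working session

There is one attempt and no reset: what is moved stays moved. The work goes in short steps, Python scripts to look and compute and a tool call to move; the robot and the scene stay as the last step left them, time stands still between calls to the robot, and variables do not carry over. Pictures are saved under pics/ and viewed, at most 10 in all, crops included, and the job is handed in when it is done.

Besides the shell and the picture viewer there is one more tool, called after "Call:" as name([rows], argument=value, ...), one row to a line, values as JSON. send_rows: Moves the arm, as the interface text tells. Its arguments: {"type":"object","properties":{"increments":{"type":"array","items":{"type":"array","items":{"type":"number"}}},"newtons":{"type":"number"}},"required":["increments"]}

```bash
mkdir -p pics; cat > h.py <<'E'
import numpy as np, cv2
from bench import readout, optics, job
def cam(p):
    R=cv2.Rodrigues(np.array(p["rvec"],float))[0]; t=np.array(p["tvec"],float).ravel()
    return R,t
def ray(p,u,v,z):
    R,t=cam(p); d=R.T@np.array([(u-p["cx"])/p["fx"],(v-p["cy"])/p["fy"],1]); c=-R.T@t
    return c+d*(z-c[2])/d[2]
def proj(p,X):
    R,t=cam(p); q=R@np.array(X,float)+t
    return np.array([p["fx"]*q[0]/q[2]+p["cx"],p["fy"]*q[1]/q[2]+p["cy"]])
def save(p,n,crop=None,s=1):
    im=p["image"][:,:,::-1]
    if crop: a,b,c,d=crop; im=im[b:d,a:c]
    cv2.imwrite("pics/"+n,cv2.resize(im,None,fx=s,fy=s,interpolation=cv2.INTER_CUBIC))
E
python3 - <<'E'
from h import *
p=optics.snapshot("top"); save(p,"top0.png")
s=readout.read_state(); print(s["eef_pos"],s["ee_rot"],s["time_s"])
print(-cam(p)[0].T@cam(p)[1],p["fx"])
for l in ["carousel_base","deck","post","jar","pot1","spare_pot","bottle","pan"]:
    for d in optics.look_for(p,l)[:8]:
        b=np.array(d["box"])*[640,480,640,480]; print(l,round(d["conf"],2),b.round(), ray(p,b[0]+b[2]/2,b[1]+b[3]/2,0.034).round(3))
E
```

```text
[0.11530997 0.48635893 0.40421647] [-3.14045360e+00  1.40462584e-05  2.90876782e+00] 0.05
[0.37449357 0.01220639 1.42346115] 607.7765747442786
carousel_base 0.86 [304. 342.  21.  27.] [0.385 0.045 0.034]
post 0.69 [238. 214. 127. 128.] [0.561 0.073 0.034]
jar 0.82 [317. 241.  27.  29.] [0.612 0.006 0.034]
pot1 0.97 [260. 150.  23.  31.] [0.833 0.144 0.034]
pot1 0.95 [322. 274.  29.  31.] [ 0.532 -0.006  0.034]
pot1 0.88 [251. 245.  28.  32.] [0.6   0.158 0.034]
pot1 0.87 [296. 147.  32.  30.] [0.84  0.048 0.034]
pot1 0.75 [112. 226.  31.  30.] [0.652 0.48  0.034]
pot1 0.67 [281. 224.  28.  31.] [0.652 0.09  0.034]
pot1 0.6 [254. 282.  30.  32.] [0.515 0.149 0.034]
pot1 0.55 [291. 299.  27.  27.] [0.481 0.067 0.034]
spare_pot 0.85 [153. 302.  28.  28.] [0.476 0.381 0.034]
bottle 0.76 [149. 247.  38.  37.] [0.592 0.383 0.034]
pan 0.85 [476. 269.  90.  96.] [ 0.466 -0.422  0.034]
```

View pics/top0.png

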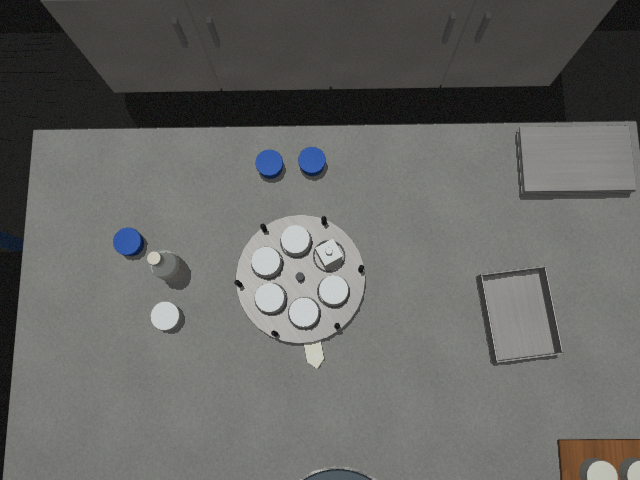

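The top view shows the carousel centred at about (300,278). The square jar with its knob is at (329,254) and the pointer tip is at (316,368). These could be mistaken for the things I want:
- White deck pots at (296,241), (266,262), (270,298), (304,313) and (334,291).
- The spare pot at (166,317).
- Blue look-alikes at (269,163), (312,161) and (128,241), to be left alone.

I'll take the square one at (329,254) as the jar. The deck needs about 120° clockwise, so next I'll check the jar in a close crop and fit the geometry.

```bash
cat >> h.py <<'E'
from scipy.optimize import least_squares
def posts(p,c0=(0.553,0.062)):
    g=p["image"].max(2); n,lab,st,cen=cv2.connectedComponentsWithStats((g<45).astype(np.uint8))
    P=[]
    for i in range(1,n):
        if 8<=st[i,4]<=200:
            X=ray(p,*cen[i],0.059)
            if 0.11<np.hypot(X[0]-c0[0],X[1]-c0[1])<0.17: P.append(X[:2])
    return np.array(P)
def fit(P,jar_ang):
    # centre and deck angle from the post hexagon; jar is 30 deg off a post
    def r(v):
        a=np.arctan2(P[:,1]-v[1],P[:,0]-v[0]); k=np.round((a-v[2])/(np.pi/3))*np.pi/3+v[2]
        return (P-v[:2]-0.14*np.c_[np.cos(k),np.sin(k)]).ravel()
    s=least_squares(r,[0.553,0.062,jar_ang-np.pi/6]); v=s.x
    return v[:2],np.degrees(v[2]+np.pi/6),np.abs(s.fun).max()
E
python3 - <<'E'
from h import *
p=optics.snapshot("top"); save(p,"crop0.png",(220,200,380,380),3.3)
P=posts(p); print(P.round(3))
d=optics.outline_of(p,"jar")[0]; m=d["pixels"]; v,u=np.nonzero(m); J=ray(p,u.mean(),v.mean(),0.075); print("jar",J,d["conf"])
c,a,e=fit(P,np.arctan2(J[1]-.062,J[0]-.553)); print("centre",c,"jar angle",a,"err",e, "direct",np.degrees(np.arctan2(J[1]-c[1],J[0]-c[0])))
d=optics.outline_of(p,"carousel_base")[0]; v,u=np.nonzero(d["pixels"]); 
X=np.array([ray(p,a,b,0.012)[:2] for a,b in zip(u,v)])-c
print("pointer mean ang",np.degrees(np.arctan2(*X.mean(0)[::-1])),"tip r",np.hypot(*X.T).max(),"far ang",np.degrees(np.arctan2(*X[np.hypot(*X.T).argmax()][::-1])),len(u))
E
```

```text
[[ 0.69   0.021]
 [ 0.675  0.16 ]
 [ 0.577 -0.062]
 [ 0.547  0.216]
 [ 0.449 -0.006]
 [ 0.434  0.133]]
jar [0.60978906 0.01049189 0.075     ] 0.78
centre [0.56178162 0.07714986] jar angle -53.69618693494187 err 0.0005339856348803018 direct -54.238360751711085
pointer mean ang -99.89491000873022 tip r 0.6166660803216024 far ang -106.62267127814845 6476
```

View pics/crop0.png

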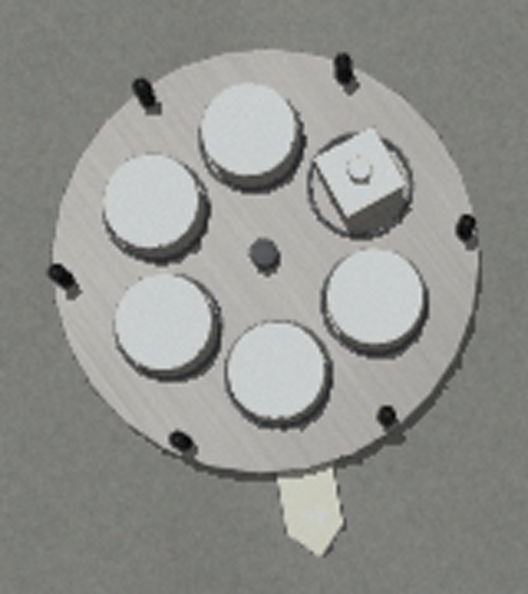

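The crop confirms the choice: it is the square item with a knob, at full-frame (329,254), and the pointer tip is at about (317,368). Next I'll measure the pointer direction from its own pixels and plan the approach.

```bash
python3 - <<'E'
from h import *
from scipy.spatial.transform import Rotation as Ro
p=optics.snapshot("top"); c=np.array([.5618,.0771])
im=p["image"].astype(int); m=np.zeros((480,640),bool); m[343:375,298:335]=(im.max(2)>165)[343:375,298:335]
v,u=np.nonzero(m); X=np.array([ray(p,a,b,0.012)[:2] for a,b in zip(u,v)])-c
vx=cv2.fitLine(X.astype(np.float32),cv2.DIST_L2,0,.01,.01).ravel()
far=X[np.hypot(*X.T).argmax()]
print(len(u),"mean ang",np.degrees(np.arctan2(*X.mean(0)[::-1])),"far",np.degrees(np.arctan2(far[1],far[0])),np.hypot(*far),"line",np.degrees(np.arctan2(vx[1],vx[0])))
s=readout.read_state(); T=Ro.from_euler("xyz",s["ee_rot"]); e=s["eef_pos"]
a=np.radians(-66); tgt=np.r_[c+0.150*np.array([np.cos(a),np.sin(a)]),0.405]
print(tgt,(T.inv().apply(tgt-e)*100).round(1), s["qpos"])
E
```

```text
349 mean ang -170.21726298278264 far -169.70869972973307 0.20595356546457955 line 11.39805
[ 0.6228105  -0.05993182  0.405     ] [-62.  -41.5  -0. ] [ 1.33797243e+00  2.12880609e-01 -3.43671022e-02  1.32349345e+00
  3.12747590e-05  1.57080266e+00]
```

Call:
send_rows([
  [0,-4,-2.7,0,0,0,-2],
  [0,-8,-5.4,0,0,0,-4],
  [0,-12,-8,0,0,0,-6],
  [0,-16,-10.7,0,0,0,-8],
  [0,-20,-13.4,0,0,0,-10],
  [0,-24,-16,0,0,0,-12],
  [0,-27,-18,0,0,0,-14],
  [0,-31,-20.7,0,0,0,-16],
  [0,-34,-22.8,0,0,0,-18],
  [0,-37,-24.8,0,0,0,-20],
  [0,-40,-26.8,0,0,0,-22],
  [0,-43,-28.8,0,0,0,-24],
  [0,-46,-30.8,0,0,0,-26],
  [0,-49,-32.8,0,0,0,-28],
  [0,-52,-34.8,0,0,0,-30],
  [0,-55,-36.8,0,0,0,-32],
  [0,-58,-38.8,0,0,0,-34],
  [0,-60,-40.2,0,0,0,-36],
  [0,-62,-41.5,0,0,0,-38],
  [0,-62,-41.5,0,0,0,-40],
])

```text
time_s: 2.32
eef_pos: [0.6248, -0.0634, 0.4034]
ee_rot: [-3.141, -0.001, -2.677]
ft_force: [-0.2, -0.7, 0.2]
gripper_width: -0.006
finger_force: 0.0
```

```bash
python3 -c "
from h import *
s=readout.read_state();print(s['eef_pos'],s['ee_rot'],s['qpos'],s['time_s'],s['gripper_width'])"
```

```text
[ 0.62483237 -0.06342766  0.40343289] [-3.14134546e+00 -9.01668273e-04 -2.67721213e+00] [-1.01008318e-01  4.92715665e-01  3.59824108e-01  1.43853369e+00
 -6.91788307e-04 -5.65388732e-01] 2.3167 -0.005834268673594898
```

Call:
send_rows([
  [0,0,0,0,0,0,-7],
  [0,0,0,0,0,0,-14],
  [0,0,0,1,0,0,-21],
  [0,0,0,2,0,0,-28],
  [0,0,0,3,0,0,-35],
  [0,0,0,4,0,0,-42],
  [0,0,0,5,0,0,-49],
  [0,0,0,6,0,0,-56],
  [0,0,0,7,0,0,-63],
  [0,0,0,8,0,0,-70],
  [0,0,0,9,0,0,-77],
  [0,0,0,10,0,0,-84],
  [0,0,0,10,0,0,-87.4],
  [0,0,0,12,0,0,-87.4],
  [0,0,0,14,0,0,-87.4],
  [0,0,0,15.5,0,0,-87.4],
  [0,0,0,17,0,0,-87.4],
  [0,0,0,17.5,0,0,-87.4],
  [0,0,0,18,0,0,-87.4],
  [0,0,0,18,0,0,-87.4],
])

```text
time_s: 3.98
eef_pos: [0.6228, -0.0603, 0.2243]
ee_rot: [3.141, 0.0, -1.151]
ft_force: [-0.3, 0.3, -0.7]
gripper_width: 0.001
finger_force: 0.0
```

```bash
cat > plan.py <<'E'
from h import *
import sys
from scipy.spatial.transform import Rotation as Ro
# rows along the arc, radius r, from finger angle a0 to a1 (deg), n rows, from the measured pose
r,a0,a1,n=map(float,sys.argv[1:]); c=np.array([.5618,.0771])
s=readout.read_state(); T=Ro.from_euler("xyz",s["ee_rot"]); e=np.array(s["eef_pos"])
d=e[:2]-c; print("r",np.hypot(*d),"ang",np.degrees(np.arctan2(d[1],d[0])),"z",e[2],"yaw",np.degrees(s["ee_rot"][2]),"q",np.round(s["qpos"],2),"F",s["ft_force"],s["time_s"])
yaw0=np.degrees(s["ee_rot"][2]); o=[]
for a in np.linspace(a0,a1,int(n)+1)[1:]:
    w=np.radians(a); t=np.r_[c+r*np.array([np.cos(w),np.sin(w)]),0.223]
    x=T.inv().apply(t-e)*100; o.append([0,*x.round(1).tolist(),0,0,round(-((a-yaw0+180)%360-180),1)])
print(str(o).replace(" ",""))
E
python3 plan.py 0.150 -66 -96 20
python3 -c "
from h import *
p=optics.snapshot('top');save(p,'dn.png',(220,180,380,380),3)"
```

```text
r 0.15035871292823685 ang -66.06990811358445 z 0.22426701267160887 yaw -65.93760398890387 q [-0.1   0.56  0.    1.02 -0.   -2.09] F [-0.29703538  0.3455447  -0.6603782 ] 3.9833
[[0,-0.0,0.4,0.1,0,0,np.float64(1.6)],[0,-0.1,0.8,0.1,0,0,np.float64(3.1)],[0,-0.1,1.2,0.1,0,0,np.float64(4.6)],[0,-0.1,1.5,0.1,0,0,np.float64(6.1)],[0,-0.2,1.9,0.1,0,0,np.float64(7.6)],[0,-0.2,2.3,0.1,0,0,np.float64(9.1)],[0,-0.3,2.7,0.1,0,0,np.float64(10.6)],[0,-0.4,3.1,0.1,0,0,np.float64(12.1)],[0,-0.5,3.5,0.1,0,0,np.float64(13.6)],[0,-0.6,3.9,0.1,0,0,np.float64(15.1)],[0,-0.7,4.2,0.1,0,0,np.float64(16.6)],[0,-0.8,4.6,0.1,0,0,np.float64(18.1)],[0,-0.9,5.0,0.1,0,0,np.float64(19.6)],[0,-1.0,5.4,0.1,0,0,np.float64(21.1)],[0,-1.2,5.7,0.1,0,0,np.float64(22.6)],[0,-1.3,6.1,0.1,0,0,np.float64(24.1)],[0,-1.5,6.4,0.1,0,0,np.float64(25.6)],[0,-1.7,6.8,0.1,0,0,np.float64(27.1)],[0,-1.9,7.1,0.1,0,0,np.float64(28.6)],[0,-2.1,7.5,0.1,0,0,np.float64(30.1)]]
```

View pics/dn.png

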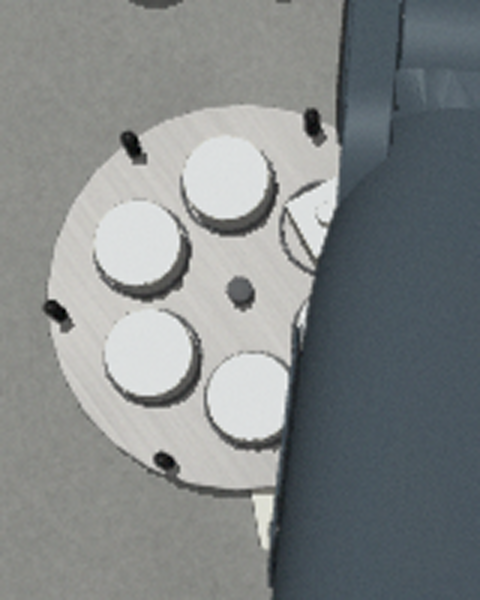

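The arm covers the right side in this view. The deck and pots have not moved, with posts still at crop (57,310) and (165,461). I'll start the slow arc push.

Call:
send_rows([
  [0,0,0.4,0.1,0,0,1.6],
  [0,-0.1,0.8,0.1,0,0,3.1],
  [0,-0.1,1.2,0.1,0,0,4.6],
  [0,-0.1,1.5,0.1,0,0,6.1],
  [0,-0.2,1.9,0.1,0,0,7.6],
  [0,-0.2,2.3,0.1,0,0,9.1],
  [0,-0.3,2.7,0.1,0,0,10.6],
  [0,-0.4,3.1,0.1,0,0,12.1],
  [0,-0.5,3.5,0.1,0,0,13.6],
  [0,-0.6,3.9,0.1,0,0,15.1],
  [0,-0.7,4.2,0.1,0,0,16.6],
  [0,-0.8,4.6,0.1,0,0,18.1],
  [0,-0.9,5,0.1,0,0,19.6],
  [0,-1,5.4,0.1,0,0,21.1],
  [0,-1.2,5.7,0.1,0,0,22.6],
  [0,-1.3,6.1,0.1,0,0,24.1],
  [0,-1.5,6.4,0.1,0,0,25.6],
  [0,-1.7,6.8,0.1,0,0,27.1],
  [0,-1.9,7.1,0.1,0,0,28.6],
  [0,-2.1,7.5,0.1,0,0,30.1],
])

```text
time_s: 5.7
eef_pos: [0.5455, -0.0717, 0.2237]
ee_rot: [-3.142, 0.0, -1.679]
ft_force: [1.6, -1.3, -0.1]
gripper_width: -0.002
finger_force: 0.5
```

```bash
sed -i 's/round(-((a-yaw0+180)%360-180),1)/round(float(-((a-yaw0+180)%360-180)),1)/' plan.py; python3 plan.py 0.150 -96 -134 20
python3 -c "
from h import *
p=optics.snapshot('top');P=posts(p,(.5618,.0771));print(P.round(3));print(np.degrees(np.arctan2(P[:,1]-.0771,P[:,0]-.5618)))"
```

```text
r 0.14974069636296708 ang -96.26559729668242 z 0.22371321594833538 yaw -96.18718905352624 q [-0.13  0.41 -0.23  0.93  0.   -1.59] F [ 1.60541652 -1.27332661 -0.11804002] 5.7
[[0,0.0,0.4,0.1,0,0,1.7],[0,-0.0,0.9,0.1,0,0,3.6],[0,-0.0,1.4,0.1,0,0,5.5],[0,-0.1,1.9,0.1,0,0,7.4],[0,-0.2,2.4,0.1,0,0,9.3],[0,-0.3,2.9,0.1,0,0,11.2],[0,-0.4,3.4,0.1,0,0,13.1],[0,-0.5,3.9,0.1,0,0,15.0],[0,-0.6,4.3,0.1,0,0,16.9],[0,-0.8,4.8,0.1,0,0,18.8],[0,-0.9,5.3,0.1,0,0,20.7],[0,-1.1,5.7,0.1,0,0,22.6],[0,-1.3,6.2,0.1,0,0,24.5],[0,-1.5,6.7,0.1,0,0,26.4],[0,-1.8,7.1,0.1,0,0,28.3],[0,-2.0,7.5,0.1,0,0,30.2],[0,-2.3,8.0,0.1,0,0,32.1],[0,-2.5,8.4,0.1,0,0,34.0],[0,-2.8,8.8,0.1,0,0,35.9],[0,-3.1,9.2,0.1,0,0,37.8]]
[[ 0.695  0.12 ]
 [ 0.665 -0.02 ]
 [ 0.591  0.213]
 [ 0.458  0.17 ]
 [ 0.429  0.034]]
[  17.78696638  -43.20969609   77.77529122  137.98404032 -162.04579502]
```

Tracking is good: the post is at -102.2° and the finger trails it by 6°. The finger should therefore end near -193.5°.

Call:
send_rows([
  [0,0,0.4,0.1,0,0,1.7],
  [0,0,0.9,0.1,0,0,3.6],
  [0,0,1.4,0.1,0,0,5.5],
  [0,-0.1,1.9,0.1,0,0,7.4],
  [0,-0.2,2.4,0.1,0,0,9.3],
  [0,-0.3,2.9,0.1,0,0,11.2],
  [0,-0.4,3.4,0.1,0,0,13.1],
  [0,-0.5,3.9,0.1,0,0,15],
  [0,-0.6,4.3,0.1,0,0,16.9],
  [0,-0.8,4.8,0.1,0,0,18.8],
  [0,-0.9,5.3,0.1,0,0,20.7],
  [0,-1.1,5.7,0.1,0,0,22.6],
  [0,-1.3,6.2,0.1,0,0,24.5],
  [0,-1.5,6.7,0.1,0,0,26.4],
  [0,-1.8,7.1,0.1,0,0,28.3],
  [0,-2,7.5,0.1,0,0,30.2],
  [0,-2.3,8,0.1,0,0,32.1],
  [0,-2.5,8.4,0.1,0,0,34],
  [0,-2.8,8.8,0.1,0,0,35.9],
  [0,-3.1,9.2,0.1,0,0,37.8],
])

```text
time_s: 7.42
eef_pos: [0.4572, -0.0312, 0.2227]
ee_rot: [3.141, -0.0, -2.338]
ft_force: [-0.1, -0.8, -0.1]
gripper_width: 0.004
finger_force: 0.7
```

```bash
python3 plan.py 0.150 -134 -172 20
```

```text
r 0.15056506402884337 ang -134.01752959304258 z 0.22265913216888059 yaw -133.95741486948066 q [-0.07  0.25 -0.47  0.85 -0.   -0.87] F [-0.13695945 -0.83920043 -0.10265463] 7.4167
[[0,-0.1,0.5,-0.0,0,0,1.9],[0,-0.1,1.0,-0.0,0,0,3.8],[0,-0.1,1.5,-0.0,0,0,5.7],[0,-0.2,2.0,-0.0,0,0,7.6],[0,-0.3,2.5,-0.0,0,0,9.5],[0,-0.4,3.0,-0.0,0,0,11.4],[0,-0.5,3.4,-0.0,0,0,13.3],[0,-0.6,3.9,-0.0,0,0,15.2],[0,-0.7,4.4,-0.0,0,0,17.1],[0,-0.9,4.9,-0.0,0,0,19.0],[0,-1.0,5.3,-0.0,0,0,20.9],[0,-1.2,5.8,-0.0,0,0,22.8],[0,-1.4,6.3,-0.0,0,0,24.7],[0,-1.6,6.7,-0.0,0,0,26.6],[0,-1.9,7.2,-0.0,0,0,28.5],[0,-2.1,7.6,-0.0,0,0,30.4],[0,-2.4,8.0,-0.0,0,0,32.3],[0,-2.7,8.4,-0.0,0,0,34.2],[0,-2.9,8.8,-0.0,0,0,36.1],[0,-3.2,9.2,-0.0,0,0,38.0]]
```

Call:
send_rows([
  [0,-0.1,0.5,0,0,0,1.9],
  [0,-0.1,1,0,0,0,3.8],
  [0,-0.1,1.5,0,0,0,5.7],
  [0,-0.2,2,0,0,0,7.6],
  [0,-0.3,2.5,0,0,0,9.5],
  [0,-0.4,3,0,0,0,11.4],
  [0,-0.5,3.4,0,0,0,13.3],
  [0,-0.6,3.9,0,0,0,15.2],
  [0,-0.7,4.4,0,0,0,17.1],
  [0,-0.9,4.9,0,0,0,19],
  [0,-1,5.3,0,0,0,20.9],
  [0,-1.2,5.8,0,0,0,22.8],
  [0,-1.4,6.3,0,0,0,24.7],
  [0,-1.6,6.7,0,0,0,26.6],
  [0,-1.9,7.2,0,0,0,28.5],
  [0,-2.1,7.6,0,0,0,30.4],
  [0,-2.4,8,0,0,0,32.3],
  [0,-2.7,8.4,0,0,0,34.2],
  [0,-2.9,8.8,0,0,0,36.1],
  [0,-3.2,9.2,0,0,0,38],
])

```text
time_s: 9.08
eef_pos: [0.413, 0.0557, 0.2226]
ee_rot: [-3.141, -0.0, -3.001]
ft_force: [-1.1, -1.2, -0.2]
gripper_width: -0.001
finger_force: 0.7
```

```bash
python3 plan.py 0.150 -172 -191 19
python3 -c "
from h import *
p=optics.snapshot('top');P=posts(p,(.5618,.0771));print(np.degrees(np.arctan2(P[:,1]-.0771,P[:,0]-.5618)))"
```

```text
r 0.15031618456357781 ang -171.79828678893952 z 0.2226363220610043 yaw -171.9524781051198 q [ 0.13  0.17 -0.57  0.83 -0.   -0.01] F [-1.1130694  -1.17820667 -0.2389561 ] 9.0833
[[0,-0.0,0.3,-0.0,0,0,1.0],[0,-0.0,0.6,-0.0,0,0,2.0],[0,-0.1,0.8,-0.0,0,0,3.0],[0,-0.1,1.1,-0.0,0,0,4.0],[0,-0.1,1.4,-0.0,0,0,5.0],[0,-0.1,1.6,-0.0,0,0,6.0],[0,-0.1,1.9,-0.0,0,0,7.0],[0,-0.2,2.1,-0.0,0,0,8.0],[0,-0.2,2.4,-0.0,0,0,9.0],[0,-0.3,2.7,-0.0,0,0,10.0],[0,-0.3,2.9,-0.0,0,0,11.0],[0,-0.4,3.2,-0.0,0,0,12.0],[0,-0.4,3.4,-0.0,0,0,13.0],[0,-0.5,3.7,-0.0,0,0,14.0],[0,-0.5,3.9,-0.0,0,0,15.0],[0,-0.6,4.2,-0.0,0,0,16.0],[0,-0.7,4.4,-0.0,0,0,17.0],[0,-0.8,4.7,-0.0,0,0,18.0],[0,-0.9,4.9,-0.0,0,0,19.0]]
[   4.24099211  -55.85512903   64.21852066 -115.81264196  124.33224282
 -134.04883826 -140.35333644  156.54200231]
```

Call:
send_rows([
  [0,0,0.3,0,0,0,1],
  [0,0,0.6,0,0,0,2],
  [0,-0.1,0.8,0,0,0,3],
  [0,-0.1,1.1,0,0,0,4],
  [0,-0.1,1.4,0,0,0,5],
  [0,-0.1,1.6,0,0,0,6],
  [0,-0.1,1.9,0,0,0,7],
  [0,-0.2,2.1,0,0,0,8],
  [0,-0.2,2.4,0,0,0,9],
  [0,-0.3,2.7,0,0,0,10],
  [0,-0.3,2.9,0,0,0,11],
  [0,-0.4,3.2,0,0,0,12],
  [0,-0.4,3.4,0,0,0,13],
  [0,-0.5,3.7,0,0,0,14],
  [0,-0.5,3.9,0,0,0,15],
  [0,-0.6,4.2,0,0,0,16],
  [0,-0.7,4.4,0,0,0,17],
  [0,-0.8,4.7,0,0,0,18],
  [0,-0.9,4.9,0,0,0,19],
  [0,-0.9,4.9,0,0,0,19],
])

```text
time_s: 10.8
eef_pos: [0.4147, 0.106, 0.2225]
ee_rot: [3.141, -0.002, 2.951]
ft_force: [-11.2, 3.9, 8.5]
gripper_width: 0.001
finger_force: 6.2
```

```bash
python3 plan.py 0.150 -191 -197 12
python3 -c "
from h import *
p=optics.snapshot('top');P=posts(p,(.5618,.0771));print(np.degrees(np.arctan2(P[:,1]-.0771,P[:,0]-.5618)));save(p,'end1.png',(220,180,380,380),3)"
```

```text
r 0.14989692164774374 ang 168.887658389931 z 0.22254043831087045 yaw 169.08520143402373 q [ 0.25  0.19 -0.55  0.83  0.    0.44] F [-11.22528913   3.86915569   8.47985124] 10.8
[[0,0.0,0.1,-0.0,0,0,0.6],[0,0.0,0.2,-0.0,0,0,1.1],[0,0.0,0.4,-0.0,0,0,1.6],[0,0.0,0.5,-0.0,0,0,2.1],[0,-0.0,0.6,-0.0,0,0,2.6],[0,-0.0,0.8,-0.0,0,0,3.1],[0,-0.0,0.9,-0.0,0,0,3.6],[0,-0.0,1.0,-0.0,0,0,4.1],[0,-0.0,1.1,-0.0,0,0,4.6],[0,-0.0,1.3,-0.0,0,0,5.1],[0,-0.1,1.4,-0.0,0,0,5.6],[0,-0.1,1.5,-0.0,0,0,6.1]]
[ -14.98738968   44.96275645  -75.06366116  105.00962175 -169.94746831
 -134.78302225]
```

View pics/end1.png

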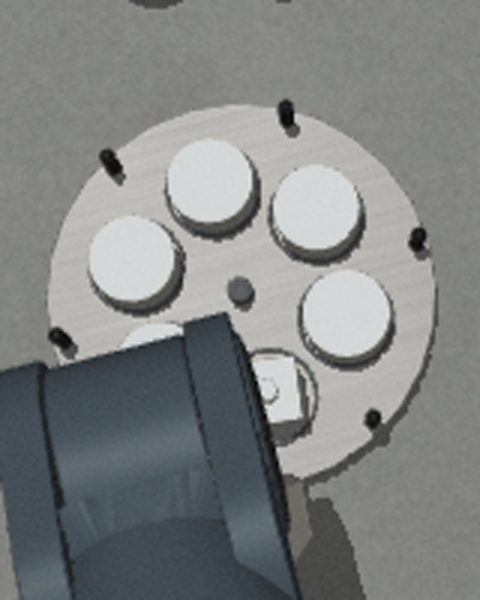

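The deck is at about -195°, leaving roughly 5° to go. The crop shows the jar at (268,390) and all visible pots in their rings. However, the wrist reads 11 N outwards and up, so I'll look from the scene camera before continuing.

```bash
python3 - <<'E'
from h import *
p=optics.snapshot('scene'); q=proj(p,[.42,.106,.07]); print(q, -cam(p)[0].T@cam(p)[1])
u,v=map(int,q); save(p,'sc.png',(max(0,u-110),max(0,v-80),min(640,u+110),min(480,v+80)),3.6)
s=readout.read_state(); print(s["ft_force"],s["moment"],s["effort"])
E
```

```text
[426.43740182 198.23274142] [1.08512027 0.50762301 0.86605944]
[-11.81932321   4.33475148   7.49002554] [0.83360648 2.15641472 0.10679914] [ -2.8844972  -57.68795729  45.19412756  -4.23763588  -2.04569601
   0.24945457]
```

View pics/sc.png

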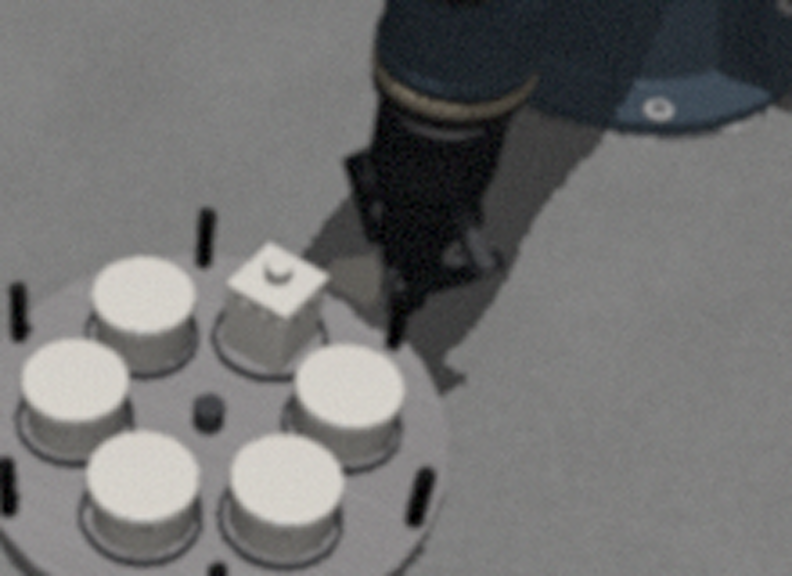

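The fingers are clear of the jar and pots. The moment puts the contact at the fingertip, so the post is wedging past the finger's inner edge. I'll back off and move in to a slightly smaller radius so the push is square.

Call:
send_rows([
  [0,0.2,-0.3,0,0,0,0],
  [0,0.3,-0.6,0,0,0,0],
  [0,0.3,-1.0,0,0,0,0],
  [0,0.3,-1.4,0,0,0,0],
  [0,0,-1.6,0,0,0,0],
  [0,-0.5,-1.6,0,0,0,0],
  [0,-0.7,-1.6,0,0,0,0],
  [0,-0.8,-1.6,0,0,0,0],
  [0,-0.8,-1.6,0,0,0,0],
])

```text
time_s: 11.65
eef_pos: [0.4206, 0.0881, 0.2227]
ee_rot: [3.142, 0.0, 2.952]
ft_force: [-1.8, 0.0, -1.5]
gripper_width: -0.001
finger_force: 0.0
```

```bash
python3 plan.py 0.142 -185 -195 16
python3 -c "
from h import *
p=optics.snapshot('top');P=posts(p,(.5618,.0771));print(np.degrees(np.arctan2(P[:,1]-.0771,P[:,0]-.5618)))"
```

```text
r 0.14164842040106923 ang 175.5403926385181 z 0.2226688658630267 yaw 169.14837962195784 q [ 0.21  0.2  -0.54  0.83 -0.    0.4 ] F [-1.7954569   0.01162539 -1.49111114] 11.65
[[0,0.1,0.3,-0.0,0,0,-5.2],[0,0.1,0.4,-0.0,0,0,-4.6],[0,0.1,0.6,-0.0,0,0,-4.0],[0,0.1,0.7,-0.0,0,0,-3.4],[0,0.1,0.9,-0.0,0,0,-2.7],[0,0.1,1.1,-0.0,0,0,-2.1],[0,0.1,1.2,-0.0,0,0,-1.5],[0,0.1,1.4,-0.0,0,0,-0.9],[0,0.1,1.5,-0.0,0,0,-0.2],[0,0.1,1.7,-0.0,0,0,0.4],[0,0.1,1.8,-0.0,0,0,1.0],[0,0.1,2.0,-0.0,0,0,1.6],[0,0.1,2.1,-0.0,0,0,2.3],[0,0.1,2.3,-0.0,0,0,2.9],[0,0.1,2.4,-0.0,0,0,3.5],[0,0.1,2.6,-0.0,0,0,4.1]]
[ -14.4570734    45.54703858  -74.48807473  105.31917275 -156.62420943
  116.05413018 -134.3605689   138.63023104]
```

Call:
send_rows([
  [0,0.1,0.3,0,0,0,-0.5],
  [0,0.1,0.5,0,0,0,-0.5],
  [0,0.1,0.7,0,0,0,0],
  [0,0.1,0.9,0,0,0,0],
  [0,0.1,1.1,0,0,0,0],
  [0,0.1,1.2,0,0,0,0],
  [0,0.1,1.4,0,0,0,0.2],
  [0,0.1,1.5,0,0,0,0.5],
  [0,0.1,1.7,0,0,0,1],
  [0,0.1,1.8,0,0,0,1.5],
  [0,0.1,2.0,0,0,0,2],
  [0,0.1,2.1,0,0,0,2.5],
  [0,0.1,2.3,0,0,0,3],
  [0,0.1,2.3,0,0,0,3],
])

```text
time_s: 12.87
eef_pos: [0.4236, 0.1112, 0.2227]
ee_rot: [3.141, 0.0, 2.899]
ft_force: [0.1, 0.5, 0.1]
gripper_width: -0.0
finger_force: 0.0
```

```bash
python3 plan.py 0.142 -193.5 -198.5 4
python3 -c "
from h import *
p=optics.snapshot('top');P=posts(p,(.5618,.0771));print(np.degrees(np.arctan2(P[:,1]-.0771,P[:,0]-.5618)))"
```

```text
r 0.1423204344215565 ang 166.12996725865173 z 0.2227314966444081 yaw 166.12406162033926 q [ 0.26  0.21 -0.52  0.84  0.    0.5 ] F [0.11234953 0.50425639 0.05992655] 12.8667
[[0,-0.0,0.2,-0.0,0,0,0.9],[0,-0.0,0.5,-0.0,0,0,2.1],[0,-0.1,0.8,-0.0,0,0,3.4],[0,-0.1,1.1,-0.0,0,0,4.6]]
[ -20.74399028   39.03509303  -80.67441475   99.1466481  -172.49699783
  112.13696993 -140.56943799]
```

The jar is at about -170.8° and the pointer at about -170°. I'll retreat and check.

Call:
send_rows([
  [0,0.1,-0.3,0,0,0,0],
  [0,0.2,-0.6,0,0,0,0],
  [0,0.3,-0.8,0,0,0,0],
  [0,0.3,-0.8,-2,0,0,0],
  [0,0.3,-0.8,-5,0,0,0],
  [0,0.3,-0.8,-8,0,0,0],
  [0,0.3,-0.8,-11,0,0,0],
  [0,0.3,-0.8,-14,0,0,0],
  [0,2,-2,-16,0,0,0],
  [0,3,-5,-17,0,0,0],
  [0,4,-9,-17,0,0,0],
  [0,4,-13,-17,0,0,0],
  [0,4,-17,-17,0,0,0],
  [0,4,-21,-17,0,0,0],
  [0,4,-25,-17,0,0,0],
  [0,4,-28,-17,0,0,0],
  [0,4,-30,-17,0,0,0],
  [0,4,-30,-17,0,0,0],
])

```text
time_s: 14.42
eef_pos: [0.3118, -0.1736, 0.3926]
ee_rot: [-3.141, 0.0, 2.896]
ft_force: [0.0, 0.2, 0.1]
gripper_width: 0.002
finger_force: 0.0
```

```bash
python3 - <<'E'
from h import *
for k in range(2):
    p=optics.snapshot('top');P=posts(p,(.5618,.0771)); c,a,e=fit(P,np.radians(-170.5)); print(len(P),c,a,e)
d=optics.outline_of(p,"jar")[0]; v,u=np.nonzero(d["pixels"]); J=ray(p,u.mean(),v.mean(),0.075); print("jar direct",np.degrees(np.arctan2(J[1]-c[1],J[0]-c[0])))
im=p["image"].astype(int); m=np.zeros((480,640),bool); m[345:375,298:335]=(im.max(2)>165)[345:375,298:335]
v,u=np.nonzero(m); X=np.array([ray(p,a,b,0.012)[:2] for a,b in zip(u,v)])-c; print("ptr",np.degrees(np.arctan2(*X.mean(0)[::-1])))
for l in ["spare_pot","bottle","pan"]: print(l,(np.array(optics.look_for(p,l)[0]["box"])*[640,480,640,480]).round())
save(p,'fin.png',(140,180,380,380),3)
E
```

```text
6 [0.56216614 0.07701341] -170.74253953589928 0.0006451580065853224
6 [0.56211314 0.07698462] -170.76629242437414 0.0005715863817577493
jar direct 69.81787775815452
ptr -170.37424390834929
spare_pot [151. 302.  28.  28.]
bottle [148. 249.  38.  38.]
pan [477. 269.  88.  96.]
```

View pics/fin.png

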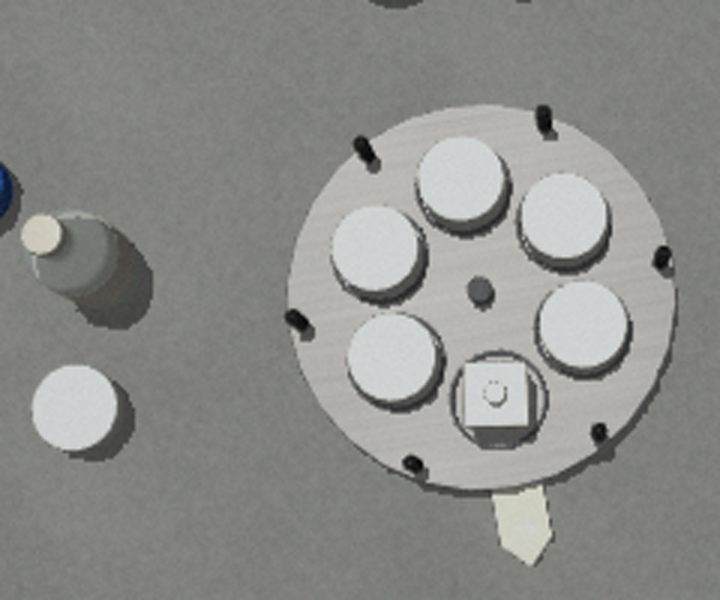

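The final picture shows the jar at crop (497,395), lined up between the hub (481,292) and the pointer tip (532,565), with every pot in its ring. The "jar direct" value was a false detection on a pot. The spare pot, bottle and pan have not moved and the arm is clear.

```bash
python3 -c "
from bench import job
print(job.sign_off())"
```

```text
the job is handed in; nothing more can be done
None
```

The job is handed in, verdict not shown: the deck went about 117° clockwise, and the jar measured about 0.4° (under 1 mm) off the pointer's line, deck at rest, pots in their rings, other items in place; the finger wedged on a post once (about 12 N at the wrist) and was repositioned.

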